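# Load the top sample tray into the bench incubator and close its lid

## Task

Lift the top sample tray (the one holding four capped pots) off the pile, keep it about level and set it down, without dropping it, flat on the floor of the open bench incubator. Then lower the incubator's hinged lid gently, without slamming it, until it is fully shut over the tray. Leave the other two trays and everything else on the bench where they are.

Things in the scene. Friction and masses are not known exactly. Their poses are not given: they have to be found in the camera images.
- tray_top: Top tray of a pile of three: open white plastic tray, 56 mm (its x) by 120 mm (its y), 35 mm tall, 3 mm walls, 150 g, with four small capped pots fixed in it below the rim. Grip it across its 56 mm width. Its foot (4 mm deep, 44 x 108 mm) sits inside the rim of the tray below: each tray stands 31 mm above the next; lift straight up. Origin: centre of the foot's underside; z up.
- tray_middle: Middle tray of the pile: empty white plastic tray of the same size and shape as the top one. Origin at the centre of its underside (its foot).
- tray_bottom: Bottom tray of the pile: empty white plastic tray of the same size and shape as the top one. Origin at the centre of its underside (its foot).
- incubator: White bench incubator, fixed to the bench: box 160 mm (x) by 190 mm (y), rim 80 mm high, with an open well 144 x 174 mm inside 8 mm walls and 55 mm deep (floor 25 mm above the bench). Origin at the centre of its underside; its x axis points from the front (control panel) to the hinge side, its y axis lies along the hinge, z up.
- well (a point): Centre of the well's floor, where a tray stands (25 mm above the bench).
- lid (a joint): Angle of the incubator's lid, rad: 0 shut, 1.57 upright, up to 2.05 leaning back; starts at 1.6 to 1.9. The lid is a white plate 160 x 190 mm, 12 mm thick, 300 g, with a grey lip 100 mm wide at the free edge, which lies 178 mm from the hinge. A stiff hinge holds it at any angle; 2 to 5 N at the free edge moves it.
- lid_hinge (a point): Middle of the hinge line, which runs along the incubator's y axis at the lid's inner face: at the +x edge of the rim, 80 mm forward of the incubator's origin and 80.5 mm above the bench. The shut lid reaches from here in the -x direction of the incubator, its outer face 12 mm higher.
- lid_edge (a point): Middle of the lid's free edge (the tip of the grey lip, at half thickness); it moves with the lid.
- jar: Capped specimen jar, 48 mm across, 60 mm tall, standing between the incubator and the pile; a bystander. Origin at the centre of its underside.
- slide_box: Closed grey slide box, 85 x 70 x 34 mm; a bystander. Origin at the centre of its underside.
Not all that is in view belongs to the job. Leave any blue or red look-alike of the tray_top alone.

How it is judged:
On the way:
1. the top tray stands flat on the floor of the well, let go, while the lid is still open (x of tray_top in the frame of incubator between -0.06 and 0.06 m and y of tray_top in the frame of incubator between -0.06 and 0.06 m and z of tray_top in the frame of incubator below 0.031 m and angle between tray_top's own z axis and vertical below 0.1 rad and contact force between the fingers and tray_top below 0.05 N and value of joint lid above 0.8 rad), for 0.2 s.
At the end, for the whole second after the job is handed in: The top tray stands flat (within 0.1 rad) and still on the floor of the incubator's well (its underside less than 6 mm above the floor), let go; the lid is shut to within 0.04 rad; the two lower trays and the jar and slide box are within 40 mm of where they began (x of tray_top in the frame of incubator between -0.06 and 0.06 m and y of tray_top in the frame of incubator between -0.06 and 0.06 m and z of tray_top in the frame of incubator below 0.031 m and angle between tray_top's own z axis and vertical below 0.1 rad and contact force between the fingers and tray_top below 0.05 N and value of joint lid below 0.04 rad and linear speed of tray_top below 0.02 m/s and distance of each of tray_middle, tray_bottom, jar, slide_box from where it was at the start of the episode below 0.04 m); the robot touches nothing.
It fails at once if one of the two lower trays is shifted more than 40 mm (distance of any of tray_bottom, tray_middle from where it was at the start of the episode above 0.04 m).
It fails at once if the jar or the slide box is shifted more than 40 mm or knocked over (distance of any of jar, slide_box from where it was at the start of the episode above 0.04 m or angle between any of jar, slide_box's own z axis and vertical above 0.6 rad).
It fails at once if the top tray is tipped more than 0.6 rad (35 degrees) (angle between tray_top's own z axis and vertical above 0.6 rad).
It fails at once if the top tray is dropped: it falls free of the fingers faster than 0.9 m/s (about 40 mm of fall) (linear speed of tray_top above 0.9 m/s and contact force between the fingers and tray_top below 0.05 N).
It fails at once if the lid is slammed: it swings shut faster than 2.5 rad/s (velocity of joint lid below -2.5 rad/s).
It also fails if it takes over 70 s, if anything falls off the work surface, if the arm or the gripper's body presses on something with over 40 N, if the wrist force passes 120 N, or if a joint passes its speed limit or range.

## Robot

A 6-joint arm with a two-finger parallel gripper is mounted at the origin on the work surface. World frame = base frame: x ahead of the robot, y to its left, z up, the work surface at z = 0. Lengths are in m, angles in rad, forces in N, time in s.
With the tool pointing down it reaches from about 0.3 to 0.775 m from the base axis. Payload 14.6 kg.
Tool frame: the origin (TCP) lies midway between the tips of the shut fingers; the grasp point (between the pads) lies 19 mm behind it (ctrl.pinch_z is the z of the grasp point in the tool frame, in m); z points along the fingers, y is the line along which they close (so a half turn about z gives the same grasp; the last joint's range is limited). The gripper opens to 94 mm and grips with 3 to 60 N. Pads are 16 mm wide; open, the fingers measure 119 mm over their backs; the gripper's body (75 mm by 177 mm) begins 78 mm behind the grasp point.
Start: joints at [1.123, 0.3, 1.521, -0, 1.321, -0.067], TCP at [0.204, 0.511, 0.205] pointing down, gripper open.
Joint ranges: [-3.03, 3.03], [-0.79, 2.21], [0.23, 2.52], [-1.04, 4.18], [0, 3.07], [-2.55, 2.55]. Speed limits (rad/s): [2.22, 2.22, 2.57, 3.14, 3.14, 3.14].

## Interface

Orientations are given as [roll, pitch, yaw] about the fixed x, y, z axes, in that order (R = Rz(yaw) Ry(pitch) Rx(roll)).
In Python, from station import ctrl, camera, ticket gives the robot as it stands. The module is installed in compiled form; this text tells all that it offers.
- The arm moves only by the shell command python3 -m inch 'ROWS' [FORCE]. ROWS is text: rows parted by semicolons, each of 7 numbers parted by spaces: the opening, from -1 (shut) to 1 (fully open), then the shift along the tool's x, y, z in units of 0.03 m (1.0 is 0.03 m), then the turn, a rotation vector about the tool's x, y, z in units of 10 degrees (1.0 is 10 degrees). In form: grip dx dy dz rx ry rz; .... A call has 1 to 10 rows; each row shifts and turns the commanded pose from where the row before left it, along the tool's axes as they then stand; what a row does not reach is not made up. A row lasts 1/8 s, in which the tool goes at most 62.5 mm and 10.7 degrees, less where a joint would pass 70% of its speed; a pose out of reach is approached as far as the arm can. A call with a number of a shift or a turn outside -1 to 1 is refused whole. A call with a gripper value outside its range is refused whole. The fingers move at their own pace and stop on an object; FORCE is the grip in N (left out, the last holds). Time passes only in rows, so rows that do not move let the fingers close. It gives the time, the measured TCP pose, the force, the opening and the grip force at its end, in the units of the state.
- ctrl.get_obs(): the state, without advancing time (a new reading comes with each control period).
- camera(name): name is "side" or "top" or "wrist"; returns a dict with "img" (480x640x3 uint8, blue, green, red), "range_z" (480x640 float32, m along the optical axis (not along the pixel's ray), 0 where there is no reading), "intrinsics" (3x3 intrinsics, pixels), "view" (4x4, takes a point from world to camera coordinates). Camera axes: x right, y down, z forward; pixel columns grow to the right and rows downward; lengths in m; the calibration is good to about 2 mm. A picture is of the moment at which its call begins.
- ticket.hand_in(): hands the job in; it is judged then, once.
The state is a dict: "time_s": time; "qpos": joint angles; "joint_vel": joint speeds; "tau": joint torques, N m; "ee_pos": TCP position; "eef_rot": TCP orientation; "force": force on the tool from outside, world axes, zero at the start; "moment": the same for the moment, N m; "grip_width": finger opening in m; "grip_force": force on a finger pad.
Only numpy, scipy, OpenCV 4.12 (cv2) and the standard library are available. Lean on these libraries where they do the work, as an engineer would, in place of code of your own. Each camera call takes 0.05 s, during which the arm holds its last target. There are 200 camera calls.

## Working session

There is one attempt and no reset: what is moved stays moved. The work goes in short steps, Python scripts to look and compute and a shell command to move; the robot and the scene stay as the last step left them, time stands still between calls to the robot, and variables do not carry over. Pictures are saved under pics/ and viewed, at most 12 in all, crops included, and the job is handed in when it is done.

```bash
mkdir -p pics
cat > h.py <<'E'
import numpy as np, cv2
from station import ctrl, camera, ticket
def snap(n):
    c=camera(n); np.savez(f'{n}.npz',**{k:np.asarray(c[k]) for k in c}); return c
def load(n): return dict(np.load(f'{n}.npz'))
def cloud(c):
    v,u=np.mgrid[0:480,0:640]; z=c["range_z"]; K=c["intrinsics"]
    p=np.stack([(u-K[0,2])/K[0,0]*z,(v-K[1,2])/K[1,1]*z,z],-1)
    T=np.linalg.inv(c["view"]); w=p@T[:3,:3].T+T[:3,3]; w[z<=0]=np.nan; return w
E
python3 - <<'E'
from h import *
for n in("top","side"):
    c=snap(n); cv2.imwrite(f"pics/{n}0.png",c["img"]); print(n,c["intrinsics"],np.linalg.inv(c["view"]).round(3))
E
```

```text
top [[467.96965317   0.         318.49907044]
 [  0.         467.96965317 241.86369548]
 [  0.           0.           1.        ]] [[ 0.029 -0.991  0.128  0.381]
 [-1.    -0.028  0.006 -0.01 ]
 [-0.002 -0.128 -0.992  0.954]
 [ 0.     0.     0.     1.   ]]
side [[492.54005613   0.         316.01269323]
 [  0.         492.54005613 242.99206229]
 [  0.           0.           1.        ]] [[ 0.698 -0.393  0.599 -0.031]
 [-0.716 -0.4    0.572 -0.527]
 [ 0.014 -0.828 -0.56   0.591]
 [ 0.     0.     0.     1.   ]]
```

View pics/top0.png

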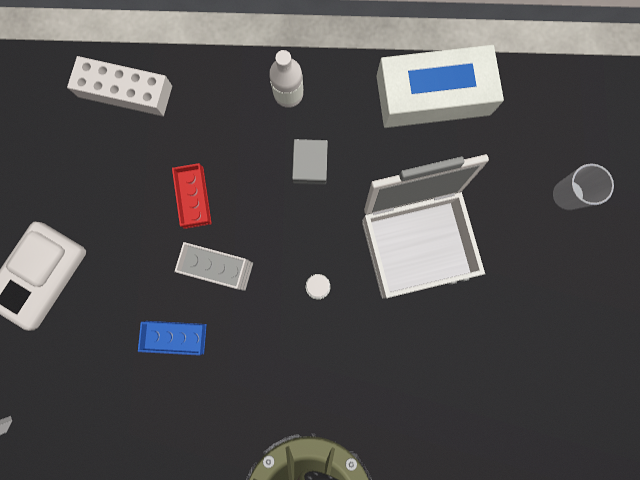

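View pics/side0.png

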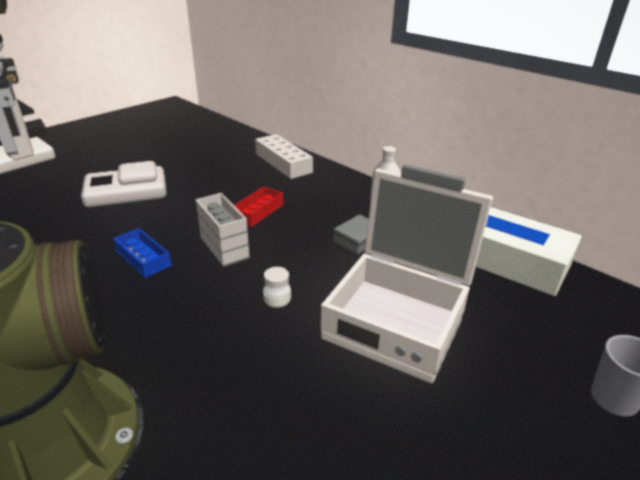

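Top view: the white three-tray pile is at (215,265), the jar at (318,287), the slide box at (311,160), the incubator well at (422,248) and the lid's grey lip at (432,168).

These could be mistaken for the tray:
- red tray (191,195)
- blue tray (172,338)
- white tube rack (120,85)
- scale (40,275)

I choose the white pile at (215,265), with four pots on top. A crop will check it.

Run:
```python
from h import *
t=load("top")["img"]; s=load("side")["img"]
a=cv2.resize(t[232:302,165:265],None,fx=4,fy=4,interpolation=cv2.INTER_CUBIC)
b=cv2.resize(s[180:280,180:260],None,fx=4,fy=4,interpolation=cv2.INTER_CUBIC)
d=cv2.resize(t[145:305,355:495],None,fx=2,fy=2)
o=np.zeros((600,800,3),np.uint8); o[:280,:400]=a; o[:400,410:730]=b; o[280:600,:280]=d; cv2.imwrite("pics/crop.png",o)
w=cloud(load("top"))
for n,(u0,u1,v0,v1) in dict(pile=(165,260,232,300),jar=(300,335,270,303),slide=(290,330,136,186)).items():
    r=w[v0:v1,u0:u1].reshape(-1,3); zt=np.nanpercentile(r[:,2],99.5); q=r[r[:,2]>zt-.006]
    print(n,"ztop",zt.round(4),"rect",cv2.minAreaRect(q[:,:2].astype(np.float32)),q.mean(0).round(4))
r=w[145:305,355:495].reshape(-1,3); k=(abs(r[:,2]-.08)<.005); print("rim",cv2.minAreaRect(r[k][:,:2].astype(np.float32)))
k=(abs(r[:,2]-.025)<.006); print("floor",cv2.minAreaRect(r[k][:,:2].astype(np.float32)),np.nanmedian(r[k][:,2]))
k=r[:,2]>.09; q=r[k]; print("lid",q.min(0),q.max(0), q[q[:,2]>q[:,2].max()-.01].mean(0))
w2=cloud(load("side")); r=w2[180:270,185:255].reshape(-1,3); zt=np.nanpercentile(r[:,2],99.5);q=r[r[:,2]>zt-.006]; print("side pile",zt,cv2.minAreaRect(q[:,:2].astype(np.float32)))
r=w2[160:380,315:500].reshape(-1,3);q=r[(r[:,2]>.1)&(r[:,0]<.62)]; print("side lid",q.min(0),q.max(0))
k=abs(r[:,2]-.08)<.004; print("side rim",cv2.minAreaRect(r[k][:,:2].astype(np.float32)))
```

```text
pile ztop 0.0994 rect ((0.44432729482650757, 0.19341228902339935), (0.1216094121336937, 0.05596811696887016), 76.56642150878906) [0.4447 0.1946 0.0974]
jar ztop 0.0637 rect ((0.4138415455818176, -0.005536200478672981), (0.04188614338636398, 0.04000571370124817), 1.564842939376831) [ 0.4137 -0.0054  0.0608]
slide ztop 0.0381 rect ((0.6689032316207886, 0.018362484872341156), (0.0695454403758049, 0.085392527282238), 89.79753112792969) [0.6677 0.0182 0.0345]
rim ((0.4971277117729187, -0.20402291417121887), (0.1609940528869629, 0.19131217896938324), 15.258255004882812)
floor ((0.49588996171951294, -0.20019842684268951), (0.1559092104434967, 0.18470081686973572), 15.072854042053223) 0.025620815492872095
lid [ 0.5502871  -0.27220523  0.0900164 ] [ 0.62167173 -0.08582847  0.26190158] [ 0.59237674 -0.17684972  0.25702652]
side pile 0.09934584304176405 ((0.44800564646720886, 0.19534710049629211), (0.1246502697467804, 0.058031532913446426), 76.80026245117188)
side lid [ 0.55421601 -0.27149025  0.10002684] [ 0.61984913 -0.0856469   0.25990922]
side rim ((0.6293034553527832, -0.11414283514022827), (0.46033647656440735, 0.31252339482307434), 15.347870826721191)
```

View pics/crop.png

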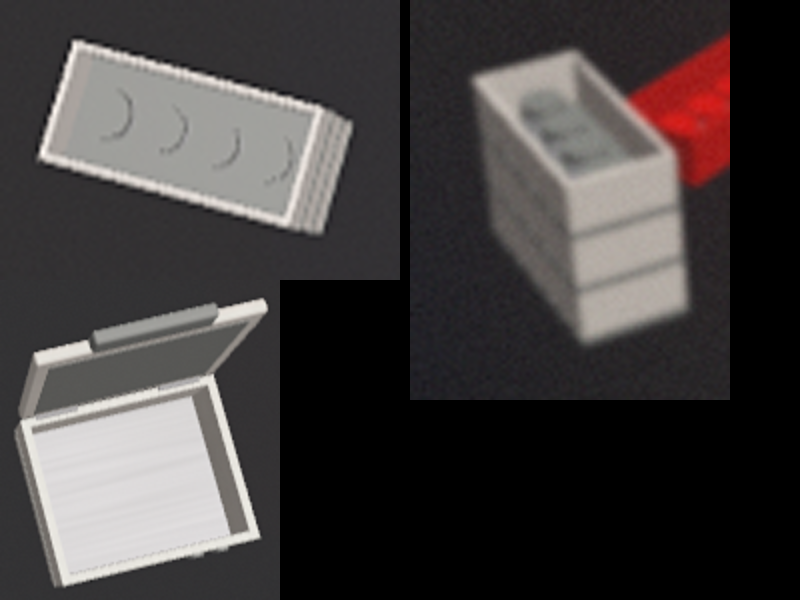

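The crop confirms it: the top tray is white, four grey pots sit inside its rim, and there are two trays below. Its rim corners are at crop px (78,42), (322,106), (290,224) and (42,158). Now working out the first reach.

```bash
cat > go.py <<'E'
import sys,numpy as np
from scipy.spatial.transform import Rotation as R
from station import ctrl
def need(x,y,z,yaw_y):
    """units to reach TCP xyz with tool z down and tool y axis along azimuth yaw_y (deg); turn first or shift first"""
    o=ctrl.get_obs(); r=R.from_euler('xyz',o["eef_rot"]); a=np.radians(yaw_y)
    Y=np.array([np.cos(a),np.sin(a),0]); Z=np.array([0,0,-1]); 
    T=R.from_matrix(np.stack([np.cross(Y,Z),Y,Z],1)); d=np.array([x,y,z])-o["ee_pos"]
    print("t",round(o["time_s"],2),"pos",np.round(o["ee_pos"],4),"tool y az",np.degrees(np.arctan2(*r.as_matrix()[[1,0],1])).round(1),"z",r.as_matrix()[:,2].round(3))
    print("turn",np.degrees((r.inv()*T).as_rotvec()).round(2)/10,"shift before turn",(r.inv().apply(d)/.03).round(2),"after",(T.inv().apply(d)/.03).round(2))
    print("F",np.round(o["force"],1),"w",round(float(o["grip_width"]),4),"gf",round(float(o["grip_force"]),2),"q",np.round(o["qpos"],2))
need(*map(float,sys.argv[1:5]))
E
python3 go.py .446 .1945 .14 -13.4; python3 go.py .446 .1945 .14 166.6; python3 -c "from station import ctrl;print(ctrl.pinch_z)"
```

```text
t 0.1 pos [0.2043 0.5104 0.205 ] tool y az 68.2 z [-0.    -0.001 -1.   ]
turn [-5.000e-03  4.000e-03  8.158e+00] shift before turn [-11.39  -6.78   2.17] after [-8.38 10.28  2.17]
F [-0.7 -0.4 -0.5] w 0.0938 gf 0.0 q [ 1.12  0.3   1.52  0.    1.32 -0.07]
t 0.1 pos [0.2043 0.5104 0.205 ] tool y az 68.2 z [-0.    -0.001 -1.   ]
turn [-4.000e-03 -5.000e-03 -9.842e+00] shift before turn [-11.39  -6.78   2.17] after [  8.38 -10.28   2.17]
F [-0.7 -0.4 -0.5] w 0.0938 gf 0.0 q [ 1.12  0.3   1.52  0.    1.32 -0.07]
-0.0188
```

```bash
python3 -m inch '1 -1 -0.6 0 0 0 0;1 -1 -0.6 0 0 0 0;1 -1 -0.6 0 0 0 0;1 -1 -0.6 0 0 0 0;1 -1 -0.6 0 0 0 0;1 -1 -0.6 0 0 0 0;1 -1 -0.6 0 0 0 0;1 -1 -0.6 0 0 0 0;1 -1 -0.6 0 0 0 0;1 -1 -0.6 0 0 0 0' 25
python3 -m inch '1 -0.7 -0.4 0 0 0 0.9;1 -0.7 -0.4 0 0 0 0.9;1 0 0 0 0 0 0.9;1 0 0 0 0 0 0.9;1 0 0 0 0 0 0.9;1 0 0 0 0 0 0.9;1 0 0 0 0 0 0.9;1 0 0 0 0 0 0.9;1 0 0 0 0 0 0.96;1 0 0 0 0 0 0'
python3 go.py .446 .1945 .14 -13.4
python3 - <<'E'
from h import *
c=snap("wrist"); cv2.imwrite("pics/w1.png",c["img"])
w=cloud(c); r=w.reshape(-1,3); k=(abs(r[:,2]-.097)<.008)&(np.hypot(r[:,0]-.446,r[:,1]-.194)<.09); print(k.sum(),cv2.minAreaRect(r[k][:,:2].astype(np.float32)),np.nanmedian(r[k],0))
E
```

```text
time_s: 1.35
ee_pos: [0.4165, 0.231, 0.2052]
eef_rot: [-3.141, -0.0, 2.761]
force: [0.5, 0.6, 0.4]
grip_width: 0.0938
grip_force: 0.0
time_s: 2.6
ee_pos: [0.4428, 0.192, 0.2052]
eef_rot: [-3.141, 0.0, 1.338]
force: [0.4, -0.6, -0.3]
grip_width: 0.0941
grip_force: 0.0
t 2.6 pos [0.4428 0.192  0.2052] tool y az -13.4 z [-0.001 -0.    -1.   ]
turn [-0.003  0.002  0.004] shift before turn [0.11 0.09 2.17] after [0.11 0.08 2.17]
F [ 0.4 -0.6 -0.3] w 0.0941 gf 0.0 q [0.33 0.15 1.71 0.   1.29 0.57]
1785 ((0.4447728395462036, 0.19350877404212952), (0.12048117816448212, 0.05615124851465225), 76.54013061523438) [0.44382248 0.19628989 0.09739759]
```

View pics/w1.png

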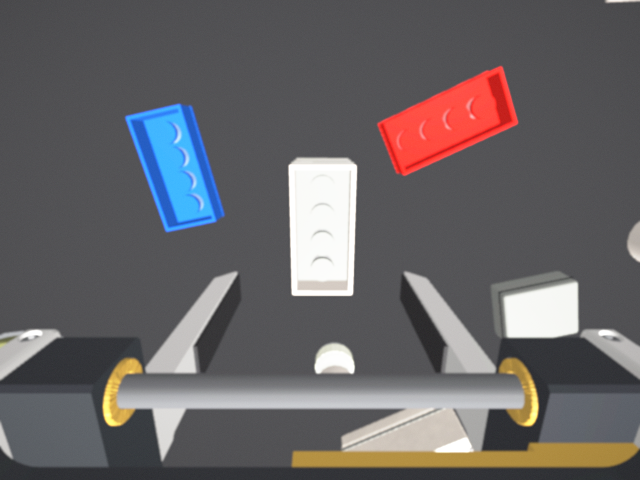

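Wrist view: the white tray with its pots is centred between the open fingers at (323,230). The blue tray is at (175,165), the red one at (447,120) and the jar at (335,360). I'll go down, grip and lift.

```bash
python3 -m inch '1 0.08 0.06 0.8 0 0 0;1 0 0 0.8 0 0 0;1 0 0 0.8 0 0 0;1 0 0 0.7 0 0 0;1 0 0 0.7 0 0 0;1 0 0 0.63 0 0 0;1 0 0 0 0 0 0'
python3 -m inch '-1 0 0 0 0 0 0;-1 0 0 0 0 0 0;-1 0 0 0 0 0 0;-1 0 0 0 0 0 0;-1 0 0 0 0 0 0;-1 0 0 0 0 0 0' 25; python3 go.py .445 .1938 .072 -13.4
```

```text
time_s: 3.52
ee_pos: [0.4446, 0.1936, 0.0716]
eef_rot: [-3.139, 0.001, 1.34]
force: [-0.0, -0.5, 0.5]
grip_width: 0.0941
grip_force: 0.0
time_s: 4.28
ee_pos: [0.4453, 0.1939, 0.0727]
eef_rot: [3.141, -0.0, 1.337]
force: [-1.5, -0.5, 3.8]
grip_width: 0.0556
grip_force: 25.0
t 4.28 pos [0.4453 0.1939 0.0727] tool y az -13.4 z [ 0.  0. -1.]
turn [ 0.001 -0.001 -0.001] shift before turn [-0.01 -0.01  0.02] after [-0.01 -0.01  0.02]
F [-1.5 -0.5  3.8] w 0.0556 gf 25.0 q [0.34 0.32 1.83 0.   0.99 0.57]
```

```bash
python3 -m inch '-1 0 0 -0.2 0 0 0;-1 0 0 -0.3 0 0 0;-1 0 0 -0.5 0 0 0;-1 0 0 -0.6 0 0 0;-1 0 0 -0.6 0 0 0;-1 0 0 -0.6 0 0 0;-1 0 0 -0.6 0 0 0;-1 0 0 -0.4 0 0 0;-1 0 0 -0.2 0 0 0;-1 0 0 0 0 0 0'; python3 go.py .496 -.203 .18 -74.8
python3 - <<'E'
from h import *
c=snap("side"); cv2.imwrite("pics/s2.png",c["img"])
E
```

```text
time_s: 5.52
ee_pos: [0.4452, 0.1939, 0.1926]
eef_rot: [3.141, -0.0, 1.337]
force: [0.0, 0.1, -2.0]
grip_width: 0.0557
grip_force: 25.0
t 5.53 pos [0.4452 0.1939 0.1926] tool y az -13.4 z [ 0.  0. -1.]
turn [ 0.000e+00 -1.000e-03  6.138e+00] shift before turn [-12.48   4.72   0.42] after [-1.84 13.21  0.42]
F [ 0.   0.1 -2. ] w 0.0557 gf 25.0 q [0.34 0.17 1.71 0.   1.26 0.57]
```

View pics/s2.png

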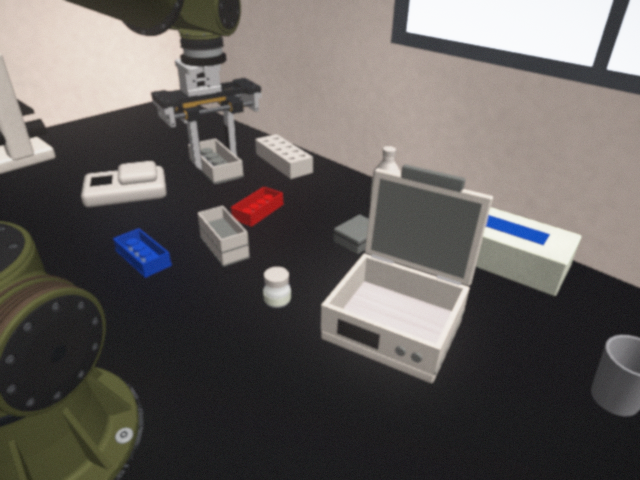

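Side view: the tray hangs level in the gripper at (220,160), the other two stay at (222,235), and the lid is open. Next I turn, carry it over to the incubator's front side, then centre it.

```bash
python3 -m inch '-1 0 0 0 0 0 0.5;-1 0 0 0 0 0 0.8;-1 0 0 0 0 0 0.8;-1 0 0 0 0 0 0.8;-1 0 0 0 0 0 0.8;-1 0 0 0 0 0 0.8;-1 0 0 0 0 0 0.8;-1 0 0 0 0 0 0.84;-1 0 0.3 0 0 0 0;-1 0 0.6 0 0 0 0'
python3 -m inch '-1 0 0.9 0 0 0 0;-1 0 1 0 0 0 0;-1 0 1 0 0 0 0;-1 0 1 0 0 0 0;-1 0 1 0 0 0 0;-1 0 1 0 0 0 0;-1 0 1 0 0 0 0;-1 0 1 0 0 0 0;-1 0 1 0 0 0 0;-1 0 1 0 0 0 0'
python3 -m inch '-1 0 0.9 0 0 0 0;-1 0 0.8 0 0 0 0;-1 0 0.5 0 0 0 0;-1 0 0.2 0 0 0 0;-1 -0.4 0 0 0 0 0;-1 -0.5 0 0 0 0 0;-1 -0.5 0 0 0 0 0;-1 -0.44 0 0 0 0 0;-1 0 0 0 0 0 0'
python3 go.py .496 -.203 .036 -74.8
python3 - <<'E'
from h import *
c=snap("top"); w=snap("wrist"); cv2.imwrite("pics/tw3.png",np.hstack([cv2.resize(c["img"][100:400,250:550],(390,390)),cv2.resize(w["img"],(400,300))[:, :].copy() if 0 else cv2.copyMakeBorder(cv2.resize(w["img"],(400,300)),0,90,0,0,cv2.BORDER_CONSTANT)]))
E
```

```text
time_s: 6.82
ee_pos: [0.4524, 0.1671, 0.1922]
eef_rot: [3.142, 0.001, 0.269]
force: [-0.2, 0.0, -1.0]
grip_width: 0.0562
grip_force: 25.0
time_s: 8.07
ee_pos: [0.5279, -0.1167, 0.191]
eef_rot: [-3.132, 0.005, 0.271]
force: [-10.4, 24.2, -0.4]
grip_width: 0.0786
grip_force: 30.6
time_s: 9.2
ee_pos: [0.495, -0.203, 0.1929]
eef_rot: [3.141, -0.0, 0.264]
force: [0.4, 0.5, -1.9]
grip_width: 0.0633
grip_force: 21.6
t 9.2 pos [ 0.495  -0.203   0.1929] tool y az -74.9 z [ 0. -0. -1.]
turn [ 0.002 -0.002 -0.006] shift before turn [0.03 0.01 5.23] after [0.03 0.01 5.23]
F [ 0.4  0.5 -1.9] w 0.0633 gf 21.64 q [-0.46  0.28  1.58 -0.    1.28  0.85]
```

View pics/tw3.png

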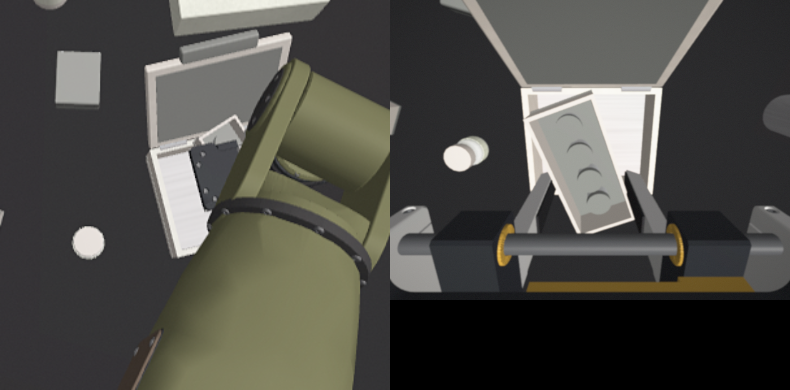

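The carry brushed the lid corner, because my sideways order was reversed. The picture shows the tray still held but turned about 20° between the fingers (wrist part, around (580,165)). I'll measure its yaw, tilt and centre before lowering.

Run:
```python
from h import *
c=load("wrist"); w=cloud(c); r=w[100:380,180:520].reshape(-1,3); R0=np.array([.495,-.203])
k=(r[:,2]>.15)&(r[:,2]<.235)&(np.hypot(*(r[:,:2]-R0).T)<.11)
q=r[k]; print(k.sum(),np.nanpercentile(q[:,2],[1,10,30,50,70,90,99]).round(3))
cand=q[q[:,2]>.2]; 
# plane of rim: highest points by direction
k2=q[q[:,2]>.205]; print(cv2.minAreaRect(k2[:,:2].astype(np.float32)), k2.min(0),k2.max(0))
def px(u,v):
    a=w[int(v)-3:int(v)+4,int(u)-3:int(u)+4].reshape(-1,3); a=a[a[:,2]>.1]; return a[np.argmax(a[:,2])].round(4) if len(a) else None
# corners in crop(400x300 -> 640x480 factor 1.6; offset 390)
for u,v in [(526,120),(592,93),(633,218),(584,233)]: print((u-390)*1.6,v*1.6,px((u-390)*1.6,v*1.6))
i=cv2.resize(c["img"][110:400,170:470],(720,696))[:600]; cv2.imwrite("pics/w4.png",i)
t=load("top"); W=cloud(t); m=W[145:215,355:495].reshape(-1,3); a=m[m[:,2]>.24]; print("lid top",a[a[:,2]>a[:,2].max()-.01].mean(0))
m=W[265:305,295:340].reshape(-1,3); print("jar",m[m[:,2]>.055].mean(0))
```

```text
25357 [0.181 0.184 0.188 0.199 0.205 0.215 0.232]
((0.5077599883079529, -0.19567345082759857), (0.12762174010276794, 0.07665155082941055), 44.43238067626953) [ 0.44537861 -0.25051102  0.20500034] [ 0.57144684 -0.13755994  0.23499851]
217.60000000000002 192.0 [ 0.5409 -0.1413  0.2186]
323.20000000000005 148.8 [ 0.5709 -0.1836  0.2157]
388.8 348.8 [ 0.4962 -0.2345  0.2441]
310.40000000000003 372.8 [ 0.5218 -0.1913  0.3049]
lid top [ 0.48183084 -0.1423648   0.51437434]
jar [ 0.41369818 -0.00547862  0.06059968]
```

View pics/w4.png

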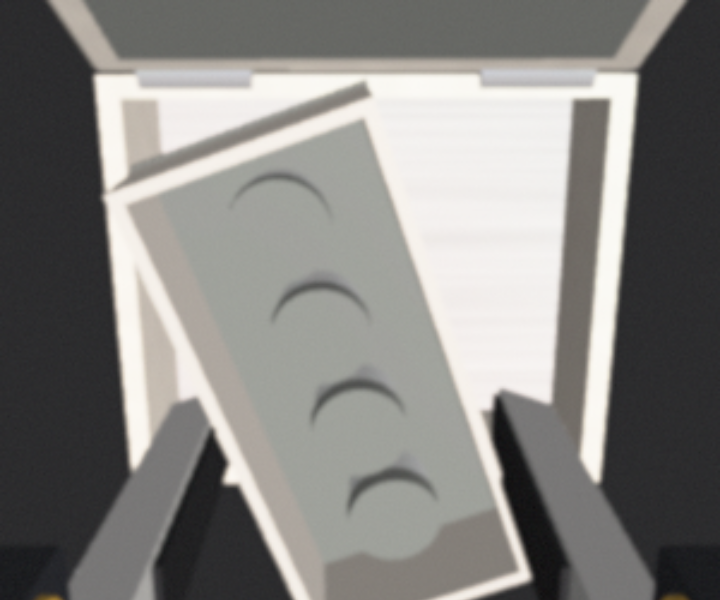

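The tray is yawed about 20° counter-clockwise in the grip. The far rim corners are at w4 px (108,195) and (370,95), and the near right one is at (528,577). I'll measure the tilt from rim points.

Run:
```python
from h import *
w=cloud(load("wrist")); s=300/720
P=[]
for u,v in [(118,200),(180,340),(240,472),(290,580),(372,112),(415,232),(460,360),(490,465),(518,568),(180,176),(300,132)]:
    a,b=170+u*s,110+v*s; p=w[round(b),round(a)]; P.append(p); print((u,v),p.round(4))
fl=[w[round(110+v*s),round(170+u*s)] for u,v in [(230,260),(380,220),(350,320),(400,420),(440,440),(290,430),(250,330)]]
for A in (np.array(P)[[0,1,2,4,5,6,9,10]],np.array(fl)):
    c=A.mean(0); n=np.linalg.svd(A-c)[2][2]; n*=np.sign(n[2]); print("normal",n.round(3),"tilt",np.arccos(n[2]).round(3),c.round(3),((A-c)@n*1e3).round(1))
```

```text
(118, 200) [ 0.5395 -0.1406  0.2169]
(180, 340) [ 0.5131 -0.1579  0.2148]
(240, 472) [ 0.4849 -0.1767  0.2122]
(290, 580) [ 0.4585 -0.1945  0.2094]
(372, 112) [ 0.5683 -0.1843  0.2157]
(415, 232) [ 0.5477 -0.1991  0.2133]
(460, 360) [ 0.5232 -0.2166  0.2112]
(490, 465) [ 0.4991 -0.2314  0.2079]
(518, 568) [ 0.4735 -0.2473  0.2056]
(180, 176) [ 0.5472 -0.1513  0.2163]
(300, 132) [ 0.5612 -0.1719  0.2154]
normal [-0.042 -0.064  0.997] tilt 0.076 [ 0.536 -0.175  0.214] [ 0.1  0.2 -0.   0.5 -0.1 -0.  -0.2 -0.4]
normal [-0.144  0.069  0.987] tilt 0.16 [ 0.511 -0.191  0.19 ] [-1.6 -8.3 11.   9.6 -8.3 -1.1 -1.3]
```

```bash
python3 -m inch '-1 0 0 0 0 0 0.4;-1 0 0 0 0 0 0.5;-1 0 0 0 0 0 0.5;-1 0 0 0 0 0 0.5;-1 -0.2 0.08 0 0 0 0;-1 -0.21 0.08 0 0 0 0;-1 0 0 0 -0.07 -0.21 0;-1 0 0 0 -0.07 -0.21 0;-1 0 0 0 0 0 0' 
python3 go.py .4825 -.2068 .06 -94
python3 - <<'E'
from h import *
c=snap("wrist"); i=cv2.resize(c["img"][110:400,170:470],(620,600)); cv2.imwrite("pics/w5.png",i)
E
```

```text
time_s: 10.42
ee_pos: [0.4836, -0.2064, 0.1922]
eef_rot: [3.117, 0.075, -0.066]
force: [-0.1, -1.0, -1.0]
grip_width: 0.0634
grip_force: 21.6
t 10.43 pos [ 0.4836 -0.2064  0.1922] tool y az -93.7 z [-0.076 -0.02  -0.997]
turn [0.141 0.427 0.025] shift before turn [ 0.29 -0.09  4.4 ] after [-0.03  0.02  4.41]
F [-0.1 -1.  -1. ] w 0.0634 gf 21.64 q [-0.45  0.3   1.56 -0.05  1.35  1.2 ]
```

View pics/w5.png

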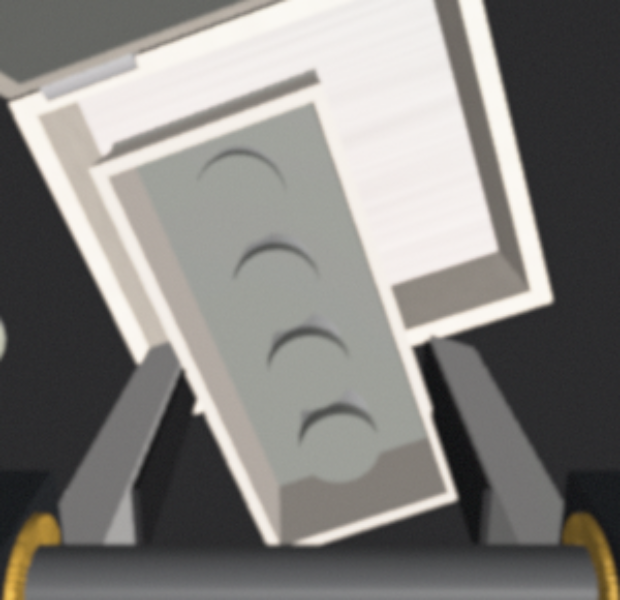

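The tray is now square with the incubator. Its rim corners are at w5 px (95,170), (320,90), (455,497) and (285,540).

Run:
```python
from h import *
w=cloud(load("wrist")); sx,sy=300/620,290/600
P=[]
for u,v in [(102,174),(316,98),(448,492),(274,528),(210,135),(160,290),(375,270)]:
    p=w[round(110+v*sy),round(170+u*sx)]; P.append(p); d=p[:2]-[.496,-.203]; a=np.radians(15.2)
    print((u,v),p.round(4),"inc xy",(d[0]*np.cos(a)+d[1]*np.sin(a)).round(4),(-d[0]*np.sin(a)+d[1]*np.cos(a)).round(4))
```

```text
(102, 174) [ 0.546  -0.1612  0.2102] inc xy 0.0592 0.0272
(316, 98) [ 0.5597 -0.2112  0.2097] inc xy 0.0593 -0.0247
(448, 492) [ 0.4491 -0.2415  0.2093] inc xy -0.0553 -0.0248
(274, 528) [ 0.4397 -0.192   0.2078] inc xy -0.0514 0.0254
(210, 135) [ 0.5534 -0.1873  0.2114] inc xy 0.0595 0.0001
(160, 290) [ 0.5168 -0.1703  0.2107] inc xy 0.0286 0.0261
(375, 270) [ 0.5172 -0.2229  0.208 ] inc xy 0.0153 -0.0248
```

```bash
python3 -m inch '-1 0.04 -0.01 0.5 0 0 0;-1 0.04 -0.01 0.6 0 0 0;-1 0.04 -0.02 0.6 0 0 0;-1 0.05 -0.02 0.6 0 0 0;-1 0.04 -0.01 0.6 0 0 0;-1 0.04 -0.01 0.6 0 0 0;-1 0.04 -0.01 0.5 0 0 0;-1 0.03 -0.01 0.4 0 0 0;-1 0.01 0 0.2 0 0 0;-1 0 0 0 0 0 0'
python3 go.py .4825 -.2068 .0425 -94
```

```text
time_s: 11.72
ee_pos: [0.4828, -0.2071, 0.054]
eef_rot: [3.117, 0.073, -0.068]
force: [-0.8, 1.5, -1.9]
grip_width: 0.0636
grip_force: 21.6
t 11.72 pos [ 0.4828 -0.2071  0.054 ] tool y az -93.8 z [-0.075 -0.019 -0.997]
turn [0.14  0.421 0.018] shift before turn [ 0.02 -0.02  0.38] after [-0.01 -0.01  0.38]
F [-0.8  1.5 -1.9] w 0.0636 gf 21.64 q [-0.45  0.46  1.69 -0.06  1.06  1.22]
```

```bash
python3 -m inch '-1 0.01 0 0.12 0 0 0;-1 0 0 0.1 0 0 0;-1 0 0 0.1 0 0 0;-1 0 0 0 0 0 0'
python3 -m inch '-1 0 0 0.05 0 0 0;-1 0 0 0 0 0 0'
```

```text
time_s: 12.22
ee_pos: [0.4823, -0.2072, 0.0444]
eef_rot: [3.117, 0.074, -0.067]
force: [-0.1, 0.6, -1.3]
grip_width: 0.063
grip_force: 21.6
time_s: 12.48
ee_pos: [0.4826, -0.2074, 0.0433]
eef_rot: [3.117, 0.073, -0.067]
force: [1.1, 1.4, 0.9]
grip_width: 0.0635
grip_force: 21.9
```

```bash
python3 -m inch '-1 0 0 0.04 0 0 0;-1 0 0 0 0 0 0'
python3 -m inch '-0.1 0 0 0 0 0 0;0.3 0 0 0 0 0 0;0.6 0 0 0 0 0 0;0.9 0 0 0 0 0 0;1 0 0 0 0 0 0;1 0 0 0 0 0 0'
python3 - <<'E'
from h import *
c=snap("wrist"); i=cv2.resize(c["img"],(640,480)); cv2.imwrite("pics/w6.png",i)
E
```

```text
time_s: 12.72
ee_pos: [0.483, -0.2074, 0.0428]
eef_rot: [3.117, 0.071, -0.067]
force: [1.2, 1.9, 8.0]
grip_width: 0.0625
grip_force: 22.4
time_s: 13.48
ee_pos: [0.4821, -0.2073, 0.0418]
eef_rot: [3.117, 0.074, -0.068]
force: [-0.5, 0.5, 0.6]
grip_width: 0.0939
grip_force: 0.0
```

View pics/w6.png

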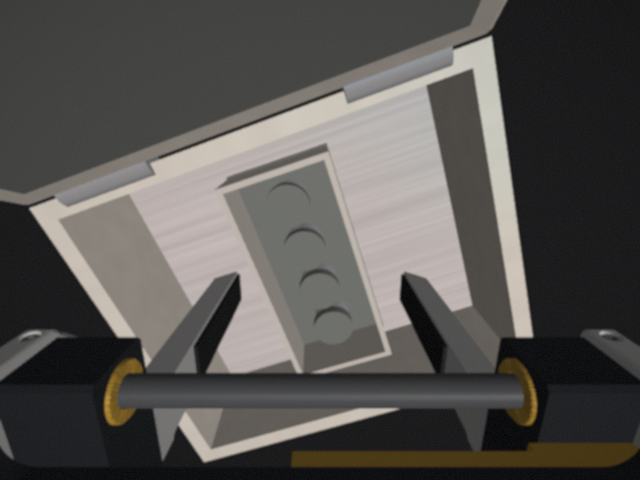

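The tray stands in the well at (305,265), clear of both fingers. I retreat straight up, level the tool, close the fingers and measure the lid.

```bash
python3 -m inch '1 -0.04 0.01 -0.5 0 0 0;1 -0.07 0.02 -0.9 0 0 0;1 -0.07 0.02 -1 0 0 0;1 -0.07 0.02 -1 0 0 0;1 -0.07 0.02 -1 0 0 0;1 -0.07 0.02 -1 0 0 0;1 -0.07 0.02 -1 0 0 0;1 -0.07 0.02 -1 0 0 0;1 -0.07 0.02 -1 0 0 0;1 -0.07 0.02 -0.8 0.14 0.42 0'
python3 -m inch '-1 0 0 0 0 0 -0.9;-1 0 0 0 0 0 -0.9;-1 0 0 0 0 0 0'
python3 - <<'E'
from h import *
c=snap("side"); w=cloud(c); r=w.reshape(-1,3); r=r[np.isfinite(r[:,0])]
C=np.array([.496,-.203]);a=np.radians(15.2); d=r[:,:2]-C
L=np.c_[d[:,0]*np.cos(a)+d[:,1]*np.sin(a),-d[:,0]*np.sin(a)+d[:,1]*np.cos(a),r[:,2]]
q=L[(abs(L[:,1])<.08)&(L[:,2]>.1)&(L[:,2]<.24)&(L[:,0]>.05)&(L[:,0]<.16)]
m=np.polyfit(q[:,2],q[:,0],1); print(len(q),"lid inner x=",m,"angle",np.pi/2+np.arctan(m[0]),"x at .0805",np.polyval(m,.0805))
q=L[(abs(L[:,1])<.09)&(L[:,0]>.05)&(L[:,0]<.2)&(L[:,2]<.3)]; print("top",q[:,2].max())
q=L[(abs(L[:,0])<.062)&(abs(L[:,1])<.05)&(L[:,2]>.055)&(L[:,2]<.068)]; print("tray rim",q.mean(0),np.ptp(q,0),len(q))
th=np.pi/2+np.arctan(m[0])
def W(x,y): return (C[0]+x*np.cos(a)-y*np.sin(a)).round(4),(C[1]+x*np.sin(a)+y*np.cos(a)).round(4)
print("behind pt x=.145:",W(.145,0), "x0:",W(0,0))
E
python3 go.py .636 -.165 .3 -74.8
```

```text
time_s: 14.78
ee_pos: [0.4827, -0.2059, 0.3206]
eef_rot: [-3.142, -0.002, -0.066]
force: [-0.3, 0.5, -0.2]
grip_width: 0.0937
grip_force: 0.0
time_s: 15.15
ee_pos: [0.4822, -0.2062, 0.3196]
eef_rot: [3.141, -0.001, 0.247]
force: [0.5, 0.3, 0.1]
grip_width: 0.067
grip_force: 0.0
8005 lid inner x= [0.52210104 0.04069923] angle 2.0519680410297036 x at .0805 0.08272836106507767
top 0.23964602797396428
tray rim [0.01845344 0.0006917  0.05979791] [0.10982131 0.05779831 0.00945873] 359
behind pt x=.145: (np.float64(0.6359), np.float64(-0.165)) x0: (np.float64(0.496), np.float64(-0.203))
t 15.2 pos [ 0.4823 -0.2062  0.3194] tool y az -76.0 z [ 0.001 -0.    -1.   ]
turn [ 0.003 -0.003 -0.121] shift before turn [ 5.3  -0.09  0.65] after [5.3  0.02 0.65]
F [-0.4  0.6 -0.1] w 0.0634 gf 0.0 q [-0.47  0.18  1.41  0.    1.55  0.85]
```

The side camera shows the lid leaning fully back at 2.05 rad, with the tray flat in the well (rim z 0.060). I go over the lid edge and down behind it, at incubator x of about 0.205.

```bash
python3 -m inch '-1 0.4 0 0 0 0 -0.12;-1 0.7 0 0 0 0 0;-1 0.9 0 0 0 0 0;-1 0.9 0 0 0 0 0;-1 0.9 0 0 0 0 0;-1 0.9 0 0 0 0 0;-1 0.9 0 0 0 0 0;-1 0.9 0 0 0 0 0;-1 0.8 0 0 0 0 0;-1 0 0 0 0 0 0'
python3 go.py .694 -.149 .2 -74.8
python3 - <<'E'
from h import *
c=snap("wrist"); cv2.imwrite("pics/w7.png",c["img"])
E
```

```text
time_s: 16.45
ee_pos: [0.6948, -0.1474, 0.317]
eef_rot: [-3.141, 0.002, 0.269]
force: [-0.3, -0.9, 0.2]
grip_width: 0.0
grip_force: 0.0
t 16.45 pos [ 0.6948 -0.1474  0.317 ] tool y az -74.6 z [-0.002  0.001 -1.   ]
turn [-0.006  0.009  0.02 ] shift before turn [-0.03  0.05  3.9 ] after [-0.04  0.04  3.9 ]
F [-0.3 -0.9  0.2] w 0.0 gf 0.0 q [-0.26  0.66  0.74  0.    1.74  1.04]
```

View pics/w7.png

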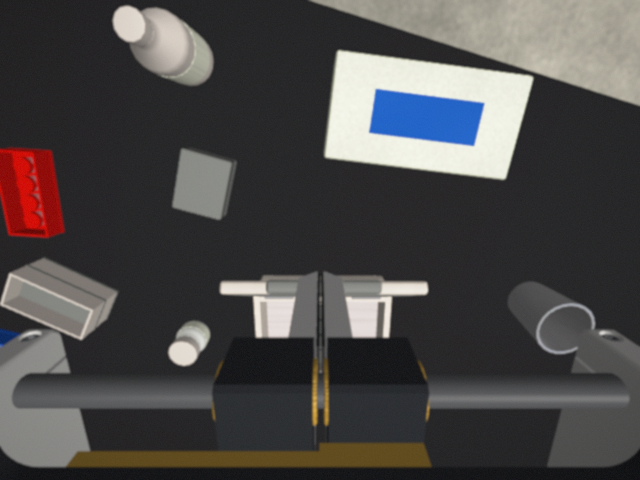

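The lid edge shows as a bar from (222,288) to (428,288), just nearer than the fingertips at (320,272). The box, jar and trays are undisturbed. A quick depth check on the edge, then I go down.

Run:
```python
from h import *
w=cloud(load("wrist")); C=np.array([.496,-.203]);a=np.radians(15.2)
for u,v in [(240,283),(240,288),(400,288),(400,283)]:
    p=w[v,u]; d=p[:2]-C; print(u,v,"local x",(d@[np.cos(a),np.sin(a)]).round(4),"z",p[2].round(4))
b=w[60:175,340:520].reshape(-1,3); print("box ztop",np.nanmax(b[:,2]),"min x",np.nanmin(b[b[:,2]>.03][:,0]))
```

```text
240 283 local x 0.1626 z 0.2179
240 288 local x 0.1592 z 0.2212
400 288 local x 0.1595 z 0.2205
400 283 local x 0.1631 z 0.2177
box ztop 0.07977194278478117 min x 0.7564707172852483
```

```bash
python3 -m inch '-1 0 0 0.5 0 0 0;-1 0 0 0.7 0 0 0;-1 0 0 0.7 0 0 0;-1 0 0 0.7 0 0 0;-1 0 0 0.6 0 0 0;-1 0 0 0.4 0 0 0;-1 0 0 0 0 0 0'
python3 -m inch '-1 -0.3 0 0 0 0 0;-1 -0.4 0 0 0 0 0;-1 -0.4 0 0 0 0 0;-1 -0.4 0 0 0 0 0;-1 -0.4 0 0 0 0 0;-1 -0.4 0 0 0 0 0'
python3 go.py .593 -.177 .215 -74.8
```

```text
time_s: 17.38
ee_pos: [0.6934, -0.1485, 0.2101]
eef_rot: [-3.141, 0.001, 0.268]
force: [-0.7, 0.7, 0.9]
grip_width: 0.0003
grip_force: 0.0
time_s: 18.12
ee_pos: [0.627, -0.1669, 0.2121]
eef_rot: [3.14, -0.003, 0.269]
force: [3.3, 0.0, 3.1]
grip_width: 0.0008
grip_force: 1.8
t 18.12 pos [ 0.627  -0.1669  0.2121] tool y az -74.6 z [ 0.003 -0.001 -1.   ]
turn [ 0.008 -0.015  0.019] shift before turn [-1.18  0.02 -0.1 ] after [-1.18  0.03 -0.1 ]
F [3.3 0.  3.1] w 0.0008 gf 1.75 q [-0.32  0.52  1.2   0.    1.42  0.99]
```

```bash
python3 -m inch '-1 -0.4 0 0 0 0 0;-1 -0.4 0 0 0 0 0;-1 -0.4 0 0 0 0 0;-1 -0.4 0 0 0 0 0;-1 -0.4 0 0 0 0 0;-1 -0.4 0 0 0 0 0;-1 -0.4 0 0.05 0 0 0'
python3 -m inch '-1 -0.4 0 0.15 0 0 0;-1 -0.4 0 0.2 0 0 0;-1 -0.4 0 0.2 0 0 0;-1 -0.4 0 0.25 0 0 0'
python3 go.py .46 -.213 .146 -74.8
python3 - <<'E'
from h import *
c=snap("side"); cv2.imwrite("pics/s8.png",c["img"])
E
```

```text
time_s: 19.0
ee_pos: [0.5453, -0.1892, 0.209]
eef_rot: [-3.141, 0.0, 0.268]
force: [2.9, 1.8, 0.1]
grip_width: 0.0007
grip_force: 1.2
time_s: 19.5
ee_pos: [0.4991, -0.2019, 0.1846]
eef_rot: [-3.142, 0.0, 0.268]
force: [2.4, -0.5, -0.2]
grip_width: 0.0004
grip_force: 0.9
t 19.5 pos [ 0.4991 -0.2019  0.1846] tool y az -74.6 z [-0.  0. -1.]
turn [-0.     0.     0.018] shift before turn [-1.35  0.01  1.29] after [-1.35  0.01  1.29]
F [ 2.4 -0.5 -0.2] w 0.0004 gf 0.88 q [-0.45  0.29  1.58 -0.    1.27  0.85]
```

View pics/s8.png

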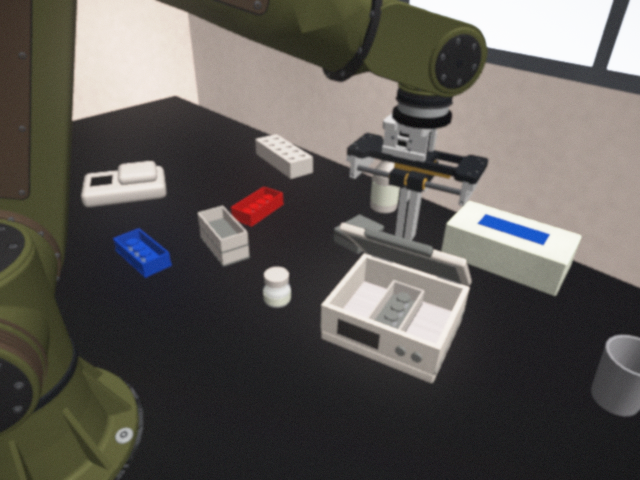

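The side view shows the lid half shut in front of the fingers (edge around (395,245)), with the tray flat in the well at (400,305). I continue the arc down.

```bash
python3 -m inch '-1 -0.33 0 0.28 0 0 0;-1 -0.33 0 0.32 0 0 0;-1 -0.33 0 0.34 0 0 0;-1 -0.3 0 0.36 0 0 0;-1 -0.15 0 0.36 0 0 0;-1 -0.13 0 0.36 0 0 0;-1 -0.1 0 0.36 0 0 0;-1 -0.08 0 0.3 0 0 0'
python3 -m inch '-1 -0.05 0 0.2 0 0 0;-1 0 0 0.15 0 0 0;-1 0 0 0 0 0 0'
```

```text
time_s: 20.55
ee_pos: [0.4492, -0.2157, 0.104]
eef_rot: [-3.142, -0.0, 0.269]
force: [1.4, 0.8, 0.9]
grip_width: 0.0003
grip_force: 0.5
time_s: 20.92
ee_pos: [0.4477, -0.216, 0.094]
eef_rot: [-3.141, 0.0, 0.268]
force: [-0.5, -0.8, 0.3]
grip_width: 0.0006
grip_force: 0.0
```

```bash
python3 -m inch '-1 0 0 0.05 0 0 0;-1 0 0 0.05 0 0 0;-1 0 0 0 0 0 0'
python3 -m inch '-1 0 0 0.05 0 0 0;-1 0 0 0 0 0 0'
```

```text
time_s: 21.3
ee_pos: [0.448, -0.2162, 0.0926]
eef_rot: [3.141, -0.001, 0.269]
force: [-6.3, 2.5, 16.8]
grip_width: 0.0004
grip_force: 8.1
time_s: 21.55
ee_pos: [0.4481, -0.2162, 0.0924]
eef_rot: [3.14, -0.001, 0.269]
force: [-13.1, 7.0, 33.8]
grip_width: 0.0002
grip_force: 16.7
```

The contact is hard at z = 0.0925, so the lid is shut. I retreat and check.

```bash
python3 -m inch '-1 0 0 -0.2 0 0 0;-1 0 0 -0.6 0 0 0;-1 0 0 -1 0 0 0;-1 0 0 -1 0 0 0;-1 0 0 -1 0 0 0;-1 0 0 -1 0 0 0;-1 0 0 0 0 0 0;-1 0 0 0 0 0 0'
python3 - <<'E'
from h import *
c=snap("side"); cv2.imwrite("pics/s9.png",c["img"]); w=cloud(c); r=w.reshape(-1,3); C=np.array([.496,-.203]);a=np.radians(15.2); d=r[:,:2]-C
L=np.c_[d@[np.cos(a),np.sin(a)],d@[-np.sin(a),np.cos(a)],r[:,2]]
q=L[(abs(L[:,0])<.07)&(abs(L[:,1])<.085)&(abs(L[:,2]-.09)<.02)]; print(len(q),"lid slope",np.polyfit(q[:,0],q[:,2],1),"z",np.median(q[:,2]))
E
```

```text
time_s: 22.55
ee_pos: [0.4476, -0.2159, 0.2328]
eef_rot: [-3.141, 0.001, 0.269]
force: [0.9, 0.3, -1.2]
grip_width: 0.0005
grip_force: 0.0
6123 lid slope [0.00279421 0.09406108] z 0.09405144290636858
```

View pics/s9.png

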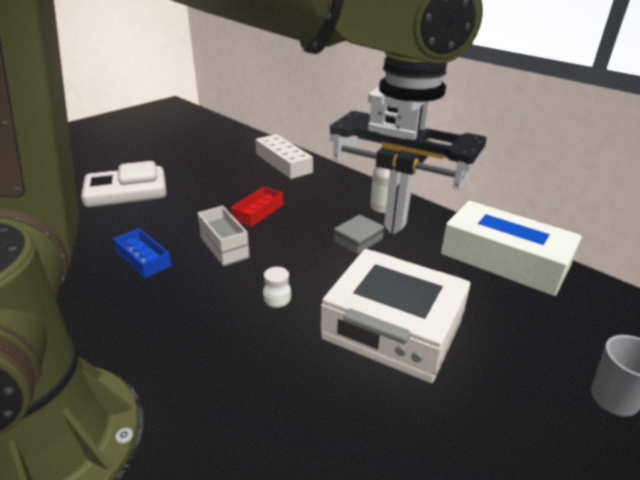

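The picture shows the lid shut and flat at (400,285), with a measured slope of 0.003. The two trays (222,235), the jar (277,287) and the slide box (358,232) are in place, and the arm is clear.

```bash
python3 -c "from station import ticket;print(ticket.hand_in())"
```

```text
the job is handed in; nothing more can be done
None
```

I set the top tray flat in the incubator's well, shut the lid gently and handed the job in; on the way, the carry brushed the lid with about 24 N, which turned the tray 20° in the grip and pushed the lid fully back, and I straightened the tray before setting it down.

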